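# Find the rotor's heavy side and hold it down

## Robot

A 7-joint arm with a two-finger parallel gripper is mounted at the origin on the work surface. World frame = base frame: x ahead of the robot, y to its left, z up, the work surface at z = 0. Lengths are in m, angles in rad, forces in N, time in s.
With the tool pointing down it reaches from about 0.4 to 0.85 m from the base axis. Payload 10.4 kg.
Tool frame: the origin (TCP) lies on the centre line of the jaws, within the pads' length; the fingertips stand r.tip_extent ahead of it and the grasp point (between the pads) lies 3 mm ahead of it (r.tip_extent is the distance from the TCP to the fingertips, in m); z points along the fingers, y is the direction in which the jaws open and shut (so a half turn about z gives the same grasp; the last joint's range is limited). The gripper opens to 87 mm and grips with 3 to 60 N. Pads are 19 mm wide; open, the fingers measure 117 mm over their backs; the gripper's body (75 mm by 190 mm) begins 51 mm behind the grasp point.
Start: joints at [1.129, 0.332, -0.065, 1.46, 0.022, 1.35, -0.088], TCP at [0.254, -0.571, 0.245] pointing down, gripper open.
Joint ranges: [-2.6, 2.6], [-0.5, 2.12], [-1.47, 1.34], [0.16, 2.42], [-1.27, 4.41], [0.06, 2.06], [-2.6, 2.6]. Speed limits (rad/s): [2.22, 2.22, 2.79, 2.79, 3.14, 3.14, 3.14].

## Interface

Orientations are given as a unit quaternion [x, y, z, w].
In Python, from bench import r gives the robot as it stands. The module is installed in compiled form; this text tells all that it offers.
- The arm moves only by the shell command python3 -m jog 'ROWS' [FORCE]. ROWS is JSON, a list of rows, each a list of 5 numbers: the shift along the tool's x, y, z in cm, then the turn about the tool's z in rad, then the closure, from 0 (fully open) to 1 (shut). A call has exactly 10 rows; each row shifts and turns the pose as measured when the row begins, along the tool's axes as they then stand; what a row does not reach is not made up. A row lasts 1/10 s, in which the tool goes at most 50 mm and 8.59 degrees, less where a joint would pass 70% of its speed; a pose out of reach is approached as far as the arm can. A call with a gripper value outside its range is refused whole. The fingers move at their own pace and stop on an object; FORCE is the grip in N (left out, the last holds). Time passes only in rows, so rows that do not move let the fingers close, or fill a call up. It gives the time, the measured TCP pose, the force and the opening at its end, in the units of the state.
- r.read_state(): the state, without advancing time (a new reading comes with each control period).
- r.camera(name): name is "scene" or "top" or "wrist"; returns a dict with "pixels" (384x512x3 uint8, red, green, blue), "fx", "fy", "cx", "cy" (pixels), "camera_from_world" (4x4, takes a point from world to camera coordinates). Camera axes: x right, y up, looking along -z (the intrinsics and any distortion apply to the point x, -y, -z); pixel columns grow to the right and rows downward; lengths in m; the calibration is good to about 2 mm. A picture is of the moment at which its call begins. There is no depth.
- r.close_job(): hands the job in, once; it reports no verdict.
The state is a dict: "time": time; "joint_positions": joint angles; "joint_vel": joint speeds; "joint_torque": joint torques, N m; "ee_pos": TCP position; "eef_rot": TCP orientation; "ft_force": force on the tool from outside, world axes, zero at the start; "torque": the same for the moment, N m; "width": finger opening in m.
Only numpy, scipy, OpenCV 4.12 (cv2) and the standard library are available. Lean on these libraries where they do the work, as an engineer would, in place of code of your own. Each camera call takes 0.05 s, during which the arm holds its last target. There are 200 camera calls.

## Task

The sealed rotor on the balancing stand hides a weight somewhere off its centre, and nothing on the outside shows where. Take the rotor by its crank handle, carry the handle right down through its lowest point and up to the top again while feeling where the rotor pulls, then turn it so that its heavy side is straight down, and finish still gripping the handle and holding it there. Leave the other things on the bench where they are.

Things in the scene. Friction and masses are not known exactly. Their poses are not given: they have to be found in the camera images.
- stand: balancing stand screwed to the bench: dark steel base plate 150 x 130 x 14 mm and an aluminium post 162 mm high carrying the rotor on its -y side. Origin on the bench straight under the middle of the rotor (the plate reaches 75 mm to either side in x, 30 mm to -y, 100 mm to +y). z is up; the rotor's level axle runs along y, 140 mm above the bench
- rotor (a joint): turn of the rotor about the stand's +y axis, rad, several turns possible either way. 0: handle straight above the axle; growing values carry the handle from the top towards the stand's +x, then down: in the stand's frame the middle of the handle is at (45 sin q, -80, 140 + 45 cos q) mm. The bearing drags evenly with about 0.165 N m (3.7 N at the handle), so the rotor stays wherever it is left
- grip (a point): middle of the crank handle: a black plastic sleeve 16 mm across and 60 mm long, level and parallel to the axle, 45 mm off it, spinning freely on its pin. It reaches 30 mm to either side of this point along the axle direction. The point is 55 mm out from the drum's face, so a downward-pointing gripper closing across the handle clears the drum all the way round
- axle (a point): point on the rotor's axis (140 mm above the bench) in the same upright plane as grip; its axes are the stand's: y along the axle, pointing from the handle towards the drum
- spool: reel of solder wire standing on its flange, 60 mm across, 38 mm high, beside the balancing stand; bystander; origin at the centre of its underside
- cutters: side cutters lying flat, about 130 mm long, 13 mm high, on the bench on the handle's side of the balancing stand; bystander; origin at the pivot, underside
- mouse: black computer mouse, 100 x 60 x 32 mm; bystander; origin at the centre of its underside
- screwdriver: screwdriver lying flat; bystander; origin under its middle
- board: green circuit board lying flat, 90 x 70 x 4 mm with parts up to 16 mm high; bystander; origin at the centre of its underside
- drum (a point): centre of the rotor, on the axle: a closed aluminium drum 120 mm across, 46 mm thick, six small screws all alike. A weight fixed inside makes one side heavy, in a direction from the handle that differs every time. When level with the axle it pulls with 0.11 to 0.15 N m (2.5 to 3.3 N at the handle), added to the drag as it is raised, taken off as it is lowered. The handle is counterbalanced

How it is judged:
On the way, in this order (a step that is already met when the one before it is completed fails the run):
1. with the handle gripped, the handle comes down to its lowest point (within 35 degrees of straight below the axle) (height (world z) of grip below 0.103145 m and contact force between handle and the fingers above 1 N).
2. still gripped, the handle comes up to the top again (within 60 degrees of straight above the axle) (height (world z) of grip above 0.1625 m and contact force between handle and the fingers above 1 N).
At the end, for the whole second after the job is handed in: The hidden weight is within 20 degrees of straight below the axle, the rotor stands still (under 0.1 rad/s) and the fingers still grip the crank handle (over 1 N) (height (world z) of slug_c0 below 0.10053 m and contact force between handle and the fingers above 1 N and velocity of joint rotor between -0.1 and 0.1 rad/s); the arm keeps its last pose, push and grip.
It fails at once if one of the other things on the bench was pushed more than 30 mm from its place (distance of any of spool, cutters, mouse, screwdriver, board from where it was at the start of the episode above 0.03 m).
It also fails if it takes over 64 s, if anything falls off the work surface, if the arm or the gripper's body presses on something with over 40 N, if the wrist force passes 120 N, or if a joint passes its speed limit or range.

## Working session

There is one attempt and no reset: what is moved stays moved. The work goes in short steps, Python scripts to look and compute and a shell command to move; the robot and the scene stay as the last step left them, time stands still between calls to the robot, and variables do not carry over. Pictures are saved under pics/ and viewed, about 8 in all and at most 12, crops included, and the job is handed in when it is done.

```bash
mkdir -p pics; python3 - <<'E'
from bench import r
import cv2,pickle
s=r.read_state();print(s, r.tip_extent)
d={}
for n in("scene","top","wrist"):
    c=r.camera(n);d[n]=c;cv2.imwrite(f"pics/a_{n}.png",c["pixels"][:,:,::-1]);print(n,c["fx"],c["cx"],c["cy"]);print(c["camera_from_world"].round(3) if hasattr(c["camera_from_world"],'round') else c["camera_from_world"])
pickle.dump(d,open("a.pkl","wb"))
E
```

```text
{'time': 0.0, 'joint_positions': array([ 1.12940568,  0.33289612, -0.06471395,  1.46094289,  0.02164803,
        1.34990739, -0.08851828]), 'joint_vel': array([-4.13298375e-04,  3.76801574e-05,  5.49311373e-04, -2.30874392e-03,
        9.19218669e-04, -6.65162574e-04,  3.38994844e-04]), 'joint_torque': array([-6.69166511e-04, -6.23253107e+01,  2.39815313e-02, -3.89906716e+01,
       -6.13146974e-02,  3.93625244e-02,  1.56528222e-04]), 'ee_pos': array([ 0.25400279, -0.57066479,  0.24373808]), 'eef_rot': array([ 9.78153774e-01,  2.07881371e-01, -2.04658961e-04, -6.99035388e-04]), 'ft_force': array([0.05213855, 0.14917331, 0.22823228]), 'torque': array([ 0.02794025, -0.00467617,  0.03081908]), 'width': 0.08675446523870213} 0.022
scene 396.3044995271591 254.5046838124131 187.47301558212177
[[-0.327  0.945 -0.02   0.307]
 [-0.576 -0.183  0.797  0.197]
 [ 0.749  0.272  0.604 -1.453]
 [ 0.     0.     0.     1.   ]]
top 417.237767429988 252.86655855767447 191.6717905437736
[[ 0.021 -0.999 -0.024 -0.116]
 [ 0.983  0.016  0.18  -0.61 ]
 [-0.18  -0.027  0.983 -1.092]
 [ 0.     0.     0.     1.   ]]
wrist 287.31882405234734 253.2435686404956 188.4542239189081
[[ 0.407 -0.913 -0.001 -0.624]
 [ 0.883  0.394 -0.254  0.031]
 [ 0.233  0.103  0.967 -0.39 ]
 [ 0.     0.     0.     1.   ]]
```

View pics/a_scene.png

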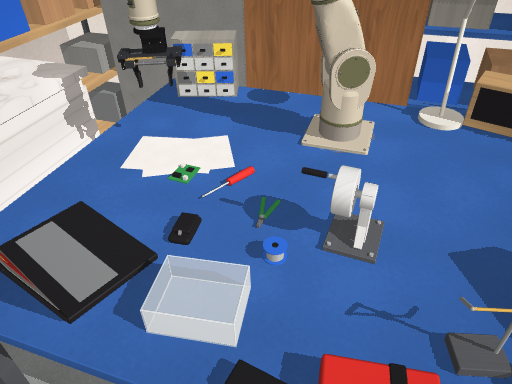

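View pics/a_top.png

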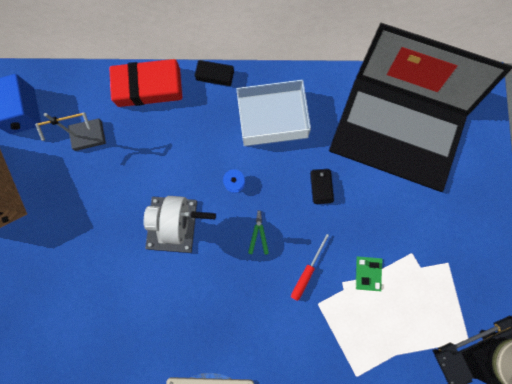

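The scene view shows the stand at about (355,215), with the handle at (302–328,170–176). In the top view the plate is at (147–195,197–250) and the handle at (191–216,215). I'll measure these next, using close-ups.

```bash
python3 - <<'E'
import cv2,pickle,numpy as np
d=pickle.load(open("a.pkl","rb"))
a=cv2.resize(d["scene"]["pixels"][150:270,290:400],None,fx=4,fy=4,interpolation=2)
b=cv2.resize(d["top"]["pixels"][175:265,130:230],None,fx=4,fy=4,interpolation=2)
H=np.zeros((480,840,3),np.uint8);H[:,:440]=a;H[:360,440:840]=b
cv2.imwrite("pics/b.png",cv2.resize(H,(798,456))[:,:,::-1])
for n,(y0,y1,x0,x1) in dict(scene=(160,185,295,332),top=(205,225,185,222)).items():
    p=d[n]["pixels"][y0:y1,x0:x1].astype(int)
    m=(p.max(2)<60).astype(np.uint8)
    k,l,st,ce=cv2.connectedComponentsWithStats(m)
    for i in range(1,k):
        if st[i,4]>15:
            ys,xs=np.nonzero(l==i);c=cv2.minAreaRect(np.c_[xs+x0,ys+y0].astype(np.float32));print(n,st[i],c,cv2.boxPoints(c).round(1).tolist())
E
```

```text
scene [  7   7  25  11 146] ((313.9735107421875, 172.1260223388672), (24.72125816345215, 5.819796085357666), 11.88865852355957) [[301.29998779296875, 172.39999389648438], [302.5, 166.6999969482422], [326.70001220703125, 171.8000030517578], [325.5, 177.5]]
top [  6   6  25   8 139] ((202.922607421875, 214.66151428222656), (24.14639663696289, 6.252786159515381), 3.814074993133545) [[190.6999969482422, 217.0], [191.10000610351562, 210.6999969482422], [215.1999969482422, 212.3000030517578], [214.8000030517578, 218.60000610351562]]
```

View pics/b.png

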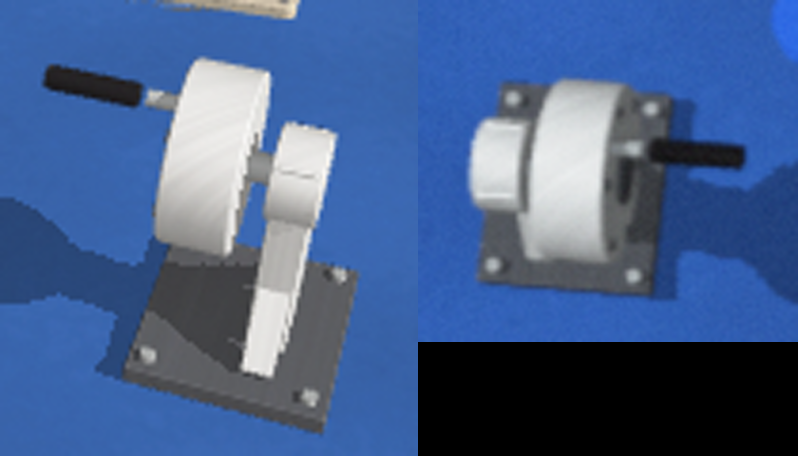

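The crop shows the handle high and tilted towards the front. Its sleeve is clear of the drum in both views, and the plate corners in the top view are at crop (503,83), (672,97), (655,296) and (480,282).

```bash
cat > h.py <<'E'
import numpy as np
def ray(c,u,v):
    M=np.array(c["camera_from_world"]);d=np.array([(u-c["cx"])/c["fx"],-(v-c["cy"])/c["fy"],-1])
    R=M[:3,:3];return -R.T@M[:3,3],R.T@d/np.linalg.norm(d)
def tri(*rs):
    A=sum(np.eye(3)-np.outer(d,d) for o,d in rs);b=sum((np.eye(3)-np.outer(d,d))@o for o,d in rs)
    p=np.linalg.solve(A,b);return p,[np.linalg.norm((np.eye(3)-np.outer(d,d))@(p-o)) for o,d in rs]
def plane(c,u,v,z):
    o,d=ray(c,u,v);return o+d*(z-o[2])/d[2]
E
python3 - <<'E'
import pickle,numpy as np
from h import *
d=pickle.load(open("a.pkl","rb"));S,T=d["scene"],d["top"]
for s,t in(((301.9,169.5),(215,215.5)),((326.1,174.7),(190.9,213.9)),((314,172.1),(202.9,214.7))):
    print(tri(ray(S,*s),ray(T,*t)))
c=[plane(T,130+(x-418)/3.8,175+y/3.8,.014)[:2] for x,y in((503,83),(672,97),(655,296),(480,282))]
c=np.array(c);print(c, c.mean(0))
e=[c[0]-c[1],c[3]-c[2],c[1]-c[2],c[0]-c[3]]
print([np.linalg.norm(x) for x in e])
y=(e[0]+e[1]);y/=np.linalg.norm(y);x=(e[2]+e[3]);x/=np.linalg.norm(x)
print("yaw",np.arctan2(-y[0],y[1]),np.arctan2(x[1],x[0]))
print("origin",c.mean(0)-.035*y,"axle",c.mean(0)-.115*y)
E
```

```text
(array([ 0.52827641, -0.01832987,  0.18497072]), [np.float64(0.00020741222565332713), np.float64(0.00020741222565339682)])
(array([0.53117087, 0.04046978, 0.18416883]), [np.float64(0.00042362151271505433), np.float64(0.0004236215127150507)])
(array([0.52970257, 0.01124744, 0.18451762]), [np.float64(0.0004094518353344739), np.float64(0.00040945183533444427)])
[[0.59964679 0.18289726]
 [0.59118943 0.05500455]
 [0.4436381  0.0608009 ]
 [0.45120862 0.19029778]] [0.52142073 0.12225012]
[np.float64(0.12817204140634642), np.float64(0.12971798127770015), np.float64(0.14766513976277612), np.float64(0.1486225347900654)]
yaw -0.0621906159438427 -0.04455612233610059
origin [0.51924547 0.08731778] axle [0.51427342 0.00747244]
```

Handle at (0.530, 0.011, 0.1845), axle near (0.515, 0.008), stand yaw about −0.053 and q about 0.33. I'll turn the tool until its y lies along stand x, which needs −1.10 rad about tool z.

```bash
python3 -m jog '[[0,0,-0.3,-0.14,0],[0,0,-0.3,-0.14,0],[0,0,-0.3,-0.14,0],[0,0,-0.3,-0.14,0],[0,0,-0.3,-0.14,0],[0,0,-0.3,-0.14,0],[0,0,-0.3,-0.14,0],[0,0,-0.3,-0.12,0],[0,0,0,0,0],[0,0,0,0,0]]' 30
cat > w.py <<'E'
from bench import r
import numpy as np,sys
from scipy.spatial.transform import Rotation as R
s=r.read_state();M=R.from_quat(s["eef_rot"]).as_matrix()
print("t",s["time"],"pos",s["ee_pos"].round(4),"f",s["ft_force"].round(2),"w",round(s["width"],4),"q",s["joint_positions"].round(2))
print("yaw of tool y",round(np.arctan2(M[1,1],M[0,1]),4),"tool z",M[:,2].round(3))
if len(sys.argv)>1: print("delta tool cm",(M.T@(np.array(eval(sys.argv[1]))-s["ee_pos"])*100).round(2))
E
python3 w.py '[.5297,.0112,.262]'
```

```text
time: 1.15
ee_pos: [0.2533, -0.5693, 0.2649]
eef_rot: [0.711, 0.703, 0.001, -0.004]
ft_force: [-0.3, 0.2, -0.1]
width: 0.0869
t 1.15 pos [ 0.2533 -0.5693  0.2649] f [-0.28  0.25 -0.12] w 0.0869 q [ 1.25  0.33 -0.22  1.42  0.07  1.4   1.02]
yaw of tool y -0.0113 tool z [-0.004  0.007 -1.   ]
delta tool cm [58.36 26.98  0.61]
```

```bash
python3 -m jog '[[3,1.4,0,0.04,0],[4.2,1.9,0,0,0],[4.2,1.9,0,0,0],[4.2,1.9,0,0,0],[4.2,1.9,0,0,0],[4.2,1.9,0,0,0],[4.2,1.9,0,0,0],[4.2,1.9,0,0,0],[4.2,1.9,0,0,0],[2,1,0,0,0]]'
python3 w.py '[.5297,.0112,.262]'
```

```text
time: 2.15
ee_pos: [0.458, -0.1846, 0.2635]
eef_rot: [0.741, 0.671, 0.0, -0.005]
ft_force: [0.5, -1.1, 0.1]
width: 0.087
t 2.15 pos [ 0.458  -0.1846  0.2635] f [ 0.52 -1.08  0.05] w 0.087 q [ 0.82  0.07 -0.54  1.74  0.03  1.35  0.17]
yaw of tool y -0.0983 tool z [-0.006  0.007 -1.   ]
delta tool cm [20.18  5.22  0.26]
```

```bash
python3 -m jog '[[3,0.8,0,-0.02,0],[4,1.0,0,-0.02,0],[4,1,0,0,0],[4,1,0,0,0],[3,0.8,0,0,0],[1.5,0.4,0,0,0],[0.5,0,0,0,0],[0,0,0,0,0],[0,0,0,0,0],[0,0,0,0,0]]'
python3 w.py '[.5297,.0112,.262]'
python3 - <<'E'
from bench import r
import cv2,pickle
d={n:r.camera(n) for n in("scene","wrist")}
cv2.imwrite("pics/c.png",d["wrist"]["pixels"][:,:,::-1]);pickle.dump(d,open("c.pkl","wb"))
E
```

```text
time: 3.15
ee_pos: [0.5241, 0.0214, 0.2632]
eef_rot: [0.735, 0.678, 0.0, -0.005]
ft_force: [0.0, 0.6, 0.5]
width: 0.0874
t 3.15 pos [0.5241 0.0214 0.2632] f [0.04 0.6  0.46] w 0.0874 q [ 0.54  0.17 -0.73  1.66  0.11  1.36 -0.29]
yaw of tool y -0.0819 tool z [-0.007  0.008 -1.   ]
delta tool cm [-0.97  0.64  0.11]
```

View pics/c.png

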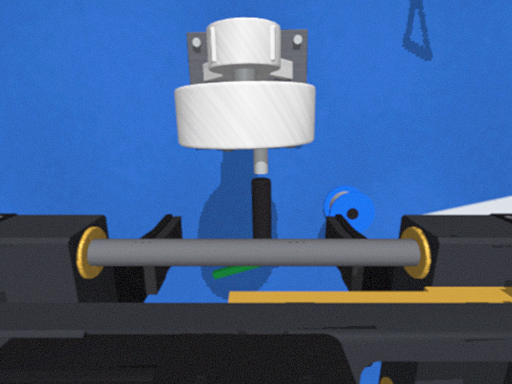

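The wrist view shows the handle at columns 252–272, between the fingers at 182 and 328. I'll correct the offset, go down about 7.5 cm and close.

```bash
python3 -m jog '[[-0.6,0.4,0,-0.03,0],[-0.4,0.25,0.5,0,0],[0,0,1,0,0],[0,0,1.5,0,0],[0,0,1.5,0,0],[0,0,1.2,0,0],[0,0,1,0,0],[0,0,0.5,0,0],[0,0,0.2,0,0],[0,0,0,0,0]]' 30
python3 w.py '[.5297,.0112,.1875]'
```

```text
time: 4.25
ee_pos: [0.5285, 0.0087, 0.1827]
eef_rot: [0.728, 0.686, -0.0, -0.006]
ft_force: [-0.3, -0.3, 0.3]
width: 0.087
t 4.25 pos [0.5285 0.0087 0.1827] f [-0.29 -0.28  0.28] w 0.087 q [ 0.53  0.24 -0.71  1.76  0.16  1.21 -0.28]
yaw of tool y -0.0601 tool z [-0.008  0.008 -1.   ]
delta tool cm [ 0.26  0.1  -0.48]
```

```bash
python3 -m jog '[[0.2,0.1,-0.4,0,0],[0,0,-0.1,0,0.3],[0,0,0,0,0.6],[0,0,0,0,1],[0,0,0,0,1],[0,0,0,0,1],[0,0,0,0,1],[0,0,0,0,1],[0,0,0,0,1],[0,0,0,0,1]]' 40
python3 w.py '[.5297,.0112,.1875]'
```

```text
time: 5.25
ee_pos: [0.5308, 0.011, 0.1901]
eef_rot: [0.728, 0.685, 0.001, -0.004]
ft_force: [0.3, 0.9, 0.4]
width: 0.023
t 5.25 pos [0.5308 0.011  0.1901] f [0.31 0.86 0.41] w 0.023 q [ 0.53  0.24 -0.72  1.75  0.16  1.22 -0.29]
yaw of tool y -0.0602 tool z [-0.005  0.008 -1.   ]
delta tool cm [ 0.02 -0.11  0.26]
```

```bash
python3 -m jog '[[0,0,0.2,0,0.6],[0,0,0.2,0,0.6],[0,0,0,0,0.8],[0,0,0,0,1],[0,0,0,0,1],[0,0,0,0,1],[0,0,0,0,1],[0,0,0,0,1],[0,0,0,0,1],[0,0,0,0,1]]' 40
python3 w.py '[.5297,.0112,.1855]'
```

```text
time: 6.25
ee_pos: [0.5301, 0.011, 0.1853]
eef_rot: [0.728, 0.686, 0.0, -0.005]
ft_force: [-1.4, 0.1, 0.6]
width: 0.0144
t 6.25 pos [0.5301 0.011  0.1853] f [-1.37  0.1   0.57] w 0.0144 q [ 0.53  0.24 -0.71  1.75  0.16  1.21 -0.29]
yaw of tool y -0.0601 tool z [-0.006  0.007 -1.   ]
delta tool cm [ 0.02 -0.05 -0.02]
```

```bash
cat > n.py <<'E'
# usage: n.py step_deg ; logs state, prints q estimate, tangential force, and next rows (tool y,z cm) toward circle
from bench import r
import numpy as np,sys,json,os
from scipy.optimize import least_squares
YAW=-.056;ax=np.array([np.cos(YAW),np.sin(YAW)]);O=np.array([.515,.008])
step=np.radians(float(sys.argv[1]));sg=np.sign(step)
s=r.read_state();p=s["ee_pos"];f=s["ft_force"]
L=json.load(open("log.json")) if os.path.exists("log.json") else []
L.append([s["time"],(p[:2]-O)@ax,p[2],f[:2]@ax,f[2],p[1],sg]);json.dump(L,open("log.json","w"))
A=np.array(L);c=np.array([0,.1427])
if len(A)>4:
    fit=least_squares(lambda v:np.r_[np.hypot(A[:,1]-v[0],A[:,2]-v[1])-.045,(v-[0,.1427])*.3],c,loss="soft_l1",f_scale=.001);c=fit.x
X,Z=A[-1,1:3]-c;q=np.arctan2(X,Z)
print("t %.2f centre %s rad %.4f q %.1f deg y %.4f f %s width %.4f"%(s["time"],c.round(4),np.hypot(X,Z),np.degrees(q),p[1],f.round(1),s["width"]))
Q=np.arctan2(A[:,1]-c[0],A[:,2]-c[1]);T=-(A[:,3]*np.cos(Q)-A[:,4]*np.sin(Q))  # push by tool along +q, N
print("q/T/rad", [(round(np.degrees(a)),round(b,1),round(-g,1)) for a,b,g in zip(Q,T,A[:,3]*np.sin(Q)+A[:,4]*np.cos(Q))][-12:])
qs=q+step*np.arange(0,6)/5;Y=.045*np.sin(qs)*100;W=.045*np.cos(qs)*100
Y[0]=X*100;W[0]=Z*100
print("per-row (2 rows each) y,z:",np.c_[np.diff(Y)/2,-np.diff(W)/2].round(2).tolist())
E
python3 n.py 30
```

```text
t 6.25 centre [0.     0.1427] rad 0.0452 q 19.3 deg y 0.0110 f [-1.4  0.1  0.6] width 0.0144
q/T/rad [(19, np.float64(1.5), np.float64(-0.1))]
per-row (2 rows each) y,z: [[0.22, 0.1], [0.21, 0.11], [0.19, 0.13], [0.18, 0.15], [0.16, 0.17]]
```

```bash
python3 -m jog '[[0,0.22,0.1,0,1],[0,0.22,0.1,0,1],[0,0.21,0.11,0,1],[0,0.21,0.11,0,1],[0,0.2,0.13,0,1],[0,0.2,0.13,0,1],[0,0.18,0.15,0,1],[0,0.18,0.15,0,1],[0,0.16,0.17,0,1],[0,0.16,0.17,0,1]]' >/dev/null; python3 n.py 30
```

```text
t 7.25 centre [0.     0.1427] rad 0.0463 q 50.5 deg y 0.0098 f [-4.6 -0.4  4.4] width 0.0149
q/T/rad [(19, np.float64(1.5), np.float64(-0.1)), (51, np.float64(6.3), np.float64(0.7))]
per-row (2 rows each) y,z: [[0.09, 0.23], [0.12, 0.2], [0.1, 0.21], [0.07, 0.22], [0.05, 0.23]]
```

```bash
python3 -m jog '[[0,0.12,0.2,0,1],[0,0.12,0.2,0,1],[0,0.12,0.2,0,1],[0,0.12,0.2,0,1],[0,0.1,0.21,0,1],[0,0.1,0.21,0,1],[0,0.07,0.22,0,1],[0,0.07,0.22,0,1],[0,0.05,0.23,0,1],[0,0.05,0.23,0,1]]' >/dev/null; python3 n.py 30
```

```text
t 8.25 centre [0.     0.1427] rad 0.0472 q 81.7 deg y 0.0092 f [-4.6 -0.8  5.2] width 0.0147
q/T/rad [(19, np.float64(1.5), np.float64(-0.1)), (51, np.float64(6.3), np.float64(0.7)), (82, np.float64(5.8), np.float64(3.8))]
per-row (2 rows each) y,z: [[-0.09, 0.25], [-0.0, 0.24], [-0.03, 0.23], [-0.05, 0.23], [-0.08, 0.22]]
```

```bash
python3 -m jog '[[0,-0.05,0.24,0,1],[0,-0.05,0.24,0,1],[0,0,0.24,0,1],[0,-0.01,0.24,0,1],[0,-0.03,0.23,0,1],[0,-0.03,0.23,0,1],[0,-0.06,0.23,0,1],[0,-0.06,0.23,0,1],[0,-0.08,0.22,0,1],[0,-0.08,0.22,0,1]]' >/dev/null; python3 n.py 30
```

```text
t 9.25 centre [0.     0.1427] rad 0.0475 q 110.6 deg y 0.0093 f [-6.5 -0.3  8. ] width 0.0147
q/T/rad [(19, np.float64(1.5), np.float64(-0.1)), (51, np.float64(6.3), np.float64(0.7)), (82, np.float64(5.8), np.float64(3.8)), (111, np.float64(5.2), np.float64(8.8))]
per-row (2 rows each) y,z: [[-0.21, 0.17], [-0.12, 0.2], [-0.14, 0.19], [-0.16, 0.18], [-0.17, 0.16]]
```

```bash
python3 -m jog '[[0,-0.25,0.16,0,1],[0,-0.22,0.17,0,1],[0,-0.14,0.2,0,1],[0,-0.14,0.2,0,1],[0,-0.15,0.18,0,1],[0,-0.15,0.18,0,1],[0,-0.18,0.17,0,1],[0,-0.18,0.17,0,1],[0,-0.19,0.15,0,1],[0,-0.19,0.15,0,1]]' >/dev/null; python3 n.py 30
```

```text
t 10.25 centre [0.0023 0.1422] rad 0.0450 q 136.7 deg y 0.0099 f [ 4.8 -0.9  0.3] width 0.0148
q/T/rad [(16, np.float64(1.5), np.float64(-0.2)), (48, np.float64(6.4), np.float64(0.5)), (81, np.float64(5.9), np.float64(3.7)), (111, np.float64(5.1), np.float64(8.9)), (137, np.float64(3.7), np.float64(-3.1))]
per-row (2 rows each) y,z: [[-0.18, 0.15], [-0.19, 0.13], [-0.21, 0.11], [-0.22, 0.09], [-0.23, 0.07]]
```

Centre is now refined to x +2.3 mm. Continuing.

```bash
python3 -m jog '[[0,-0.17,0.16,0,1],[0,-0.17,0.16,0,1],[0,-0.19,0.13,0,1],[0,-0.19,0.13,0,1],[0,-0.21,0.11,0,1],[0,-0.21,0.11,0,1],[0,-0.22,0.09,0,1],[0,-0.22,0.09,0,1],[0,-0.23,0.07,0,1],[0,-0.23,0.07,0,1]]' >/dev/null; python3 n.py 30
```

```text
t 11.25 centre [0.0023 0.1421] rad 0.0452 q 170.2 deg y 0.0113 f [ 1.9 -0.7  7.7] width 0.0146
q/T/rad [(16, np.float64(1.5), np.float64(-0.2)), (48, np.float64(6.4), np.float64(0.5)), (81, np.float64(5.9), np.float64(3.7)), (111, np.float64(5.1), np.float64(8.9)), (137, np.float64(3.7), np.float64(-3.1)), (170, np.float64(3.2), np.float64(7.3))]
per-row (2 rows each) y,z: [[-0.24, 0.02], [-0.24, 0.0], [-0.23, -0.02], [-0.23, -0.05], [-0.22, -0.07]]
```

```bash
python3 -m jog '[[0,-0.24,0.02,0,1],[0,-0.24,0.02,0,1],[0,-0.24,0,0,1],[0,-0.24,0,0,1],[0,-0.23,-0.02,0,1],[0,-0.23,-0.03,0,1],[0,-0.23,-0.05,0,1],[0,-0.23,-0.05,0,1],[0,-0.22,-0.07,0,1],[0,-0.22,-0.07,0,1]]' >/dev/null; python3 n.py 30
```

```text
t 12.25 centre [0.0023 0.1421] rad 0.0451 q -158.0 deg y 0.0127 f [ 2.5 -1.   4.2] width 0.0146
q/T/rad [(16, np.float64(1.5), np.float64(-0.2)), (48, np.float64(6.4), np.float64(0.5)), (80, np.float64(5.9), np.float64(3.6)), (111, np.float64(5.1), np.float64(8.8)), (137, np.float64(3.7), np.float64(-3.1)), (170, np.float64(3.2), np.float64(7.3)), (-158, np.float64(0.8), np.float64(4.9))]
per-row (2 rows each) y,z: [[-0.21, -0.1], [-0.2, -0.12], [-0.19, -0.14], [-0.17, -0.16], [-0.15, -0.18]]
```

```bash
python3 -m jog '[[0,-0.21,-0.1,0,1],[0,-0.21,-0.1,0,1],[0,-0.2,-0.12,0,1],[0,-0.2,-0.12,0,1],[0,-0.19,-0.14,0,1],[0,-0.19,-0.14,0,1],[0,-0.17,-0.16,0,1],[0,-0.17,-0.16,0,1],[0,-0.15,-0.18,0,1],[0,-0.15,-0.18,0,1]]' >/dev/null; python3 n.py 30
```

```text
t 13.25 centre [0.0022 0.142 ] rad 0.0451 q -126.3 deg y 0.0139 f [ 4.6 -1.6  2.7] width 0.0148
q/T/rad [(16, np.float64(1.5), np.float64(-0.2)), (48, np.float64(6.4), np.float64(0.5)), (80, np.float64(5.9), np.float64(3.6)), (111, np.float64(5.1), np.float64(8.8)), (137, np.float64(3.7), np.float64(-3.1)), (170, np.float64(3.2), np.float64(7.3)), (-158, np.float64(0.8), np.float64(4.9)), (-126, np.float64(0.6), np.float64(5.4))]
per-row (2 rows each) y,z: [[-0.12, -0.2], [-0.11, -0.21], [-0.09, -0.22], [-0.06, -0.23], [-0.04, -0.23]]
```

```bash
python3 -m jog '[[0,-0.12,-0.2,0,1],[0,-0.12,-0.2,0,1],[0,-0.1,-0.21,0,1],[0,-0.1,-0.21,0,1],[0,-0.08,-0.22,0,1],[0,-0.08,-0.22,0,1],[0,-0.06,-0.23,0,1],[0,-0.06,-0.23,0,1],[0,-0.04,-0.23,0,1],[0,-0.04,-0.23,0,1]]' >/dev/null; python3 n.py 30
```

```text
t 14.25 centre [0.0022 0.142 ] rad 0.0451 q -94.7 deg y 0.0144 f [ 6.9 -0.7 -1.5] width 0.0146
q/T/rad [(16, np.float64(1.5), np.float64(-0.2)), (48, np.float64(6.4), np.float64(0.5)), (80, np.float64(5.9), np.float64(3.6)), (111, np.float64(5.1), np.float64(8.8)), (137, np.float64(3.7), np.float64(-3.1)), (170, np.float64(3.2), np.float64(7.3)), (-158, np.float64(0.8), np.float64(4.9)), (-126, np.float64(0.6), np.float64(5.4)), (-95, np.float64(2.0), np.float64(6.8))]
per-row (2 rows each) y,z: [[-0.0, -0.24], [0.02, -0.23], [0.04, -0.23], [0.07, -0.23], [0.09, -0.22]]
```

```bash
python3 -m jog '[[0,0,-0.24,0,1],[0,0,-0.24,0,1],[0,0.02,-0.23,0,1],[0,0.03,-0.23,0,1],[0,0.05,-0.23,0,1],[0,0.05,-0.23,0,1],[0,0.07,-0.22,0,1],[0,0.07,-0.22,0,1],[0,0.09,-0.22,0,1],[0,0.09,-0.22,0,1]]' >/dev/null; python3 n.py 30
```

```text
t 15.25 centre [0.0022 0.1421] rad 0.0451 q -67.8 deg y 0.0142 f [ 8.  -0.7 -6. ] width 0.0146
q/T/rad [(16, np.float64(1.5), np.float64(-0.2)), (48, np.float64(6.4), np.float64(0.5)), (81, np.float64(5.9), np.float64(3.7)), (111, np.float64(5.1), np.float64(8.8)), (137, np.float64(3.7), np.float64(-3.1)), (170, np.float64(3.2), np.float64(7.3)), (-158, np.float64(0.8), np.float64(4.9)), (-126, np.float64(0.6), np.float64(5.4)), (-95, np.float64(2.0), np.float64(6.8)), (-68, np.float64(2.5), np.float64(9.7))]
per-row (2 rows each) y,z: [[0.11, -0.21], [0.12, -0.2], [0.14, -0.19], [0.16, -0.17], [0.18, -0.15]]
```

```bash
python3 -m jog '[[0,0.14,-0.2,0,1],[0,0.13,-0.2,0,1],[0,0.13,-0.19,0,1],[0,0.13,-0.19,0,1],[0,0.15,-0.18,0,1],[0,0.15,-0.18,0,1],[0,0.17,-0.16,0,1],[0,0.17,-0.16,0,1],[0,0.19,-0.14,0,1],[0,0.19,-0.14,0,1]]' >/dev/null; python3 n.py 30
```

```text
t 16.25 centre [0.0022 0.142 ] rad 0.0449 q -49.8 deg y 0.0137 f [-4.1 -0.  -0.3] width 0.0149
q/T/rad [(16, np.float64(1.5), np.float64(-0.2)), (48, np.float64(6.4), np.float64(0.5)), (80, np.float64(5.9), np.float64(3.6)), (111, np.float64(5.2), np.float64(8.8)), (137, np.float64(3.7), np.float64(-3.1)), (170, np.float64(3.2), np.float64(7.3)), (-158, np.float64(0.8), np.float64(4.9)), (-126, np.float64(0.6), np.float64(5.4)), (-95, np.float64(2.0), np.float64(6.8)), (-68, np.float64(2.5), np.float64(9.7)), (-50, np.float64(2.9), np.float64(-2.9))]
per-row (2 rows each) y,z: [[0.16, -0.18], [0.18, -0.15], [0.19, -0.13], [0.21, -0.11], [0.22, -0.09]]
```

```bash
python3 -m jog '[[0,0.16,-0.18,0,1],[0,0.16,-0.18,0,1],[0,0.18,-0.15,0,1],[0,0.18,-0.15,0,1],[0,0.19,-0.13,0,1],[0,0.19,-0.13,0,1],[0,0.21,-0.11,0,1],[0,0.21,-0.11,0,1],[0,0.22,-0.09,0,1],[0,0.22,-0.09,0,1]]' >/dev/null; python3 n.py 30
```

```text
t 17.25 centre [0.0022 0.1421] rad 0.0451 q -19.3 deg y 0.0126 f [-3.4  0.2 -2.7] width 0.0147
q/T/rad [(16, np.float64(1.5), np.float64(-0.2)), (48, np.float64(6.4), np.float64(0.5)), (81, np.float64(5.9), np.float64(3.6)), (111, np.float64(5.1), np.float64(8.8)), (137, np.float64(3.7), np.float64(-3.1)), (170, np.float64(3.2), np.float64(7.3)), (-158, np.float64(0.8), np.float64(4.9)), (-126, np.float64(0.6), np.float64(5.4)), (-95, np.float64(2.0), np.float64(6.8)), (-68, np.float64(2.5), np.float64(9.7)), (-50, np.float64(2.9), np.float64(-2.9)), (-19, np.float64(4.1), np.float64(1.4))]
per-row (2 rows each) y,z: [[0.23, -0.06], [0.23, -0.04], [0.23, -0.02], [0.24, 0.01], [0.23, 0.03]]
```

```bash
cat > fit.py <<'E'
import json,numpy as np
A=np.array(json.load(open("log.json")))[1:];c=[.0022,.1421]
Q=np.arctan2(A[:,1]-c[0],A[:,2]-c[1]);T=-(A[:,3]*np.cos(Q)-A[:,4]*np.sin(Q));R=A[:,3]*np.sin(Q)+A[:,4]*np.cos(Q);s=A[:,6]
def go(m,t,full=True):
    B=np.c_[s,np.cos(Q),np.sin(Q)][m];y=T[m]
    if not full: y=y-3.67*s[m];B=B[:,1:]
    x,*_=np.linalg.lstsq(B,y,rcond=None);a=x[-2:]
    C=np.linalg.inv(B.T@B)[-2:,-2:];rs=y-B@x
    print(t,"d",x[0] if full else 3.67,"amp",np.hypot(*a).round(2),"target q",np.degrees(np.arctan2(a[1],a[0]))-90,"rms",rs.std().round(2),rs.round(1))
m=np.ones(len(Q),bool)
go(m,"all");go(m,"fixd",False);go(s>0,"fwd")
if (s<0).any():go(s<0,"back")
E
python3 fit.py
```

```text
all d 3.6311981626071757 amp 2.6 target q -36.50078424725633 rms 0.4 [ 0.1 -0.1  0.1 -0.3  0.7 -0.6 -0.4  0.6  0.3 -0.2 -0.3]
fixd d 3.67 amp 2.61 target q -36.573331575349876 rms 0.4 [ 0.1 -0.1  0.1 -0.3  0.7 -0.6 -0.4  0.6  0.2 -0.2 -0.3]
fwd d 3.6311981626071757 amp 2.6 target q -36.50078424725633 rms 0.4 [ 0.1 -0.1  0.1 -0.3  0.7 -0.6 -0.4  0.6  0.3 -0.2 -0.3]
```

The forward sweep fits well: drag 3.63 N, amplitude 2.60 N, residual 0.4 N rms, so the heavy side is down at q ≈ −36.5°. I'm turning back there, with one reading taken while moving backward as a cross-check.

```bash
python3 -m jog '[[0,-0.22,0.08,0,1],[0,-0.22,0.08,0,1],[0,-0.21,0.1,0,1],[0,-0.2,0.11,0,1],[0,-0.2,0.12,0,1],[0,-0.19,0.13,0,1],[0,-0.18,0.14,0,1],[0,-0.18,0.15,0,1],[0,-0.17,0.16,0,1],[0,-0.16,0.17,0,1]]' >/dev/null; python3 n.py -30; python3 fit.py
```

```text
t 18.25 centre [0.0022 0.1421] rad 0.0449 q -42.2 deg y 0.0135 f [-0.4 -0.8  5.3] width 0.0146
q/T/rad [(48, np.float64(6.4), np.float64(0.5)), (80, np.float64(5.9), np.float64(3.6)), (111, np.float64(5.1), np.float64(8.8)), (137, np.float64(3.7), np.float64(-3.1)), (170, np.float64(3.2), np.float64(7.3)), (-158, np.float64(0.8), np.float64(4.9)), (-126, np.float64(0.6), np.float64(5.4)), (-95, np.float64(2.0), np.float64(6.8)), (-68, np.float64(2.5), np.float64(9.7)), (-50, np.float64(2.9), np.float64(-2.9)), (-19, np.float64(4.1), np.float64(1.4)), (-42, np.float64(-3.2), np.float64(-4.2))]
per-row (2 rows each) y,z: [[-0.17, 0.16], [-0.15, 0.18], [-0.13, 0.2], [-0.11, 0.21], [-0.08, 0.22]]
all d 3.5861750062493876 amp 2.6 target q -38.367842251688224 rms 0.41 [ 0.2 -0.   0.2 -0.1  0.8 -0.5 -0.4  0.6  0.2 -0.2 -0.3  0.5]
fixd d 3.67 amp 2.62 target q -38.76235115719558 rms 0.42 [ 0.1 -0.1  0.1 -0.2  0.8 -0.6 -0.4  0.5  0.1 -0.3 -0.4  0.6]
fwd d 3.6311981626071757 amp 2.6 target q -36.50078424725633 rms 0.4 [ 0.1 -0.1  0.1 -0.3  0.7 -0.6 -0.4  0.6  0.3 -0.2 -0.3]Traceback (most recent call last):
  File "fit.py", line 12, in <module>
    if (s<0).any():go(s<0,"back")
                   ~~^^^^^^^^^^^^
  File "fit.py", line 8, in go
    C=np.linalg.inv(B.T@B)[-2:,-2:];rs=y-B@x
      ~~~~~~~~~~~~~^^^^^^^
    ainv = _umath_linalg.inv(a, signature=signature)
    raise LinAlgError("Singular matrix")
numpy.linalg.LinAlgError: Singular matrix
```

The forward and combined fits agree on −36.5° to −38.5°, and the rotor is at −42°. I'll nudge it about 4° forward and hold.

```bash
python3 -m jog '[[0,0.16,-0.14,0,1],[0,0.16,-0.14,0,1],[0,0.1,-0.08,0,1],[0,0,0,0,1],[0,0,0,0,1],[0,0,0,0,1],[0,0,0,0,1],[0,0,0,0,1],[0,0,0,0,1],[0,0,0,0,1]]'; cp log.json keep.json; python3 n.py 5|head -1
python3 - <<'E'
from bench import r
import cv2,numpy as np,pickle
d=pickle.load(open("a.pkl","rb"))
a={n:r.camera(n)["pixels"] for n in("scene","top")}
print(r.read_state()["joint_vel"].round(3))
H=np.hstack([cv2.resize(a["scene"][100:290,150:420],None,fx=1.6,fy=1.6),cv2.resize(a["top"][120:310,130:360],None,fx=1.6,fy=1.6)])
cv2.imwrite("pics/d.png",H[:,:,::-1])
E
```

```text
time: 19.25
ee_pos: [0.4883, 0.0134, 0.1764]
eef_rot: [0.728, 0.685, 0.004, -0.005]
ft_force: [-1.3, 0.1, -1.0]
width: 0.0145
t 19.25 centre [0.0022 0.1421] rad 0.0450 q -40.3 deg y 0.0134 f [-1.3  0.1 -1. ] width 0.0145
[ 0.     0.001 -0.001 -0.    -0.001 -0.    -0.   ]
```

View pics/d.png

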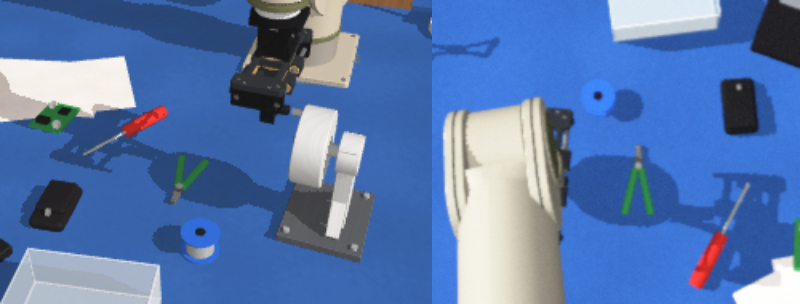

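The picture shows the handle held by the gripper at about (275,105) and the bystanders in their places. Rotor at −40°, target about −37° to −38°, and it is standing still, so I'm handing in.

```bash
python3 -c "
from bench import r
r.close_job();s=r.read_state();print(s['time'],s['ee_pos'].round(4),s['width'])"
```

```text
the job is handed in; nothing more can be done
the job is handed in; nothing more can be done
```

I gripped the handle and carried it from about 16° past the top, down through the lowest point and back up to −19°. I then turned it back so the heavy side should hang straight down, and handed in at about 19 s still gripping with 40 N commanded.

- **Where the weight is:** I took the force at the handle about every 30°, 11 readings in all. They fit a drag of 3.6 N and a weight pull of 2.6 N with 0.4 N rms scatter, which matches the stated ranges. That puts the heavy side down with the handle at about −36.5°. Adding the one reading taken while turning back shifts this to about −38.4°.
- **Final state:** the handle was at −40.3°, about 2–4° from the estimates and within the 20° allowed. The arm was still, with the fingers 14.5 mm apart on the 16 mm sleeve. In the last pictures I saw nothing on the bench that looked moved.
- **What went less well:**
    - My first axle estimate was about 2 mm off, so radial forces reached about 10 N until I corrected the path.
    - One 30° step moved only 18°.
    - The separate fit for the turn back failed because it had only one reading, so the reverse check is that one point, 0.5 N off the fit.
    - The final state read after hand-in was refused, so the figures above are from just before it.

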